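# Flip a blossom panel onto the canvas

## Robot

A 6-joint arm with a two-finger parallel gripper is mounted at the origin on the work surface. World frame = base frame: x ahead of the robot, y to its left, z up, the work surface at z = 0. Lengths are in m, angles in rad, forces in N, time in s.
With the tool pointing down it reaches from about 0.35 to 0.85 m from the base axis. Payload 8.1 kg.
Tool frame: the origin (TCP) lies at the very end of the fingers, on their centre line; the grasp point (between the pads) lies 19 mm behind it; z points along the fingers, y is the direction in which the jaws open and shut (so a half turn about z gives the same grasp; the last joint's range is limited). The gripper opens to 93 mm and grips with 3 to 60 N. Pads are 15 mm wide; open, the fingers measure 128 mm over their backs; the gripper's body (75 mm by 188 mm) begins 65 mm behind the grasp point.
Start: joints at [-1.235, 0.13, 1.488, -0, 1.523, -0.085], TCP at [0.245, -0.548, 0.219] pointing down, gripper open.
Joint ranges: [-2.96, 2.96], [-0.89, 2.26], [0.02, 2.5], [-1.34, 4.48], [0, 2.73], [-2.66, 2.66]. Speed limits (rad/s): [2.39, 2.39, 2.79, 3.14, 3.14, 3.14].

## Interface

Orientations are given as a rotation vector (axis times angle).
In Python, from plant import read_state, read_camera, close_job gives the robot as it stands.
- The arm moves only by the tool jog_arm, never from a script. Its argument "motion" is one flat list of numbers, 7 for each row, row after row: the opening, from 0 (shut) to 1 (fully open), then the shift along the tool's x, y, z scaled (see below), then the turn, a rotation vector about the tool's x, y, z scaled (see below). A call has 1 to 8 rows; each row is the pose to reach, as a shift and turn from the pose measured when the call began, along the tool's axes at that moment; what a row does not reach only later rows make up. The controller multiplies each number of a shift by 0.5 m and each number of a turn by 90 degrees. A row lasts 1/10 s, in which the tool goes at most 50 mm and 8.59 degrees, less where a joint would pass 70% of its speed; a pose out of reach is approached as far as the arm can. A call with a number of a shift or a turn outside -1 to 1 is refused whole. A call with a gripper value outside its range is refused whole. The fingers move at their own pace and stop on an object; "grip_force" is the grip in N (left out, the last holds). Time passes only in rows, so rows that repeat a pose let the fingers close. It gives the time, the measured TCP pose, the force and the opening at its end, in the units of the state.
- read_state(): the state, without advancing time (a new reading comes with each control period).
- read_camera(name): name is "scene" or "top" or "wrist"; returns a dict with "frame" (420x560x3 uint8, red, green, blue), "vertical_fov" (degrees; the focal length in pixels is half the picture's height over the tangent of half this angle, whatever the lens; pixels are square), "cx", "cy" (the principal point, pixels), "world_from_camera" (4x4, takes a point from camera to world coordinates); the wrist camera has in their place "hand_eye" (4x4, takes a point from camera to tool coordinates, whose origin is the TCP and whose axes are the flange's). Camera axes: x right, y down, z forward; pixel columns grow to the right and rows downward; lengths in m; the calibration is good to about 2 mm. A picture is of the moment at which its call begins: read the wrist's pose just before it. There is no depth.
- close_job(): hands the job in, once; it reports no verdict.
The state is a dict: "t": time; "q": joint angles; "dq": joint speeds; "joint_torque": joint torques, N m; "tool_pos": TCP position; "orientation": TCP orientation; "force": force on the tool from outside, world axes, zero at the start; "wrist_torque": the same for the moment, N m; "opening": finger opening in m.
Only numpy, scipy, OpenCV 4.12 (cv2) and the standard library are available. Lean on these libraries where they do the work, as an engineer would, in place of code of your own. Each camera call takes 0.05 s, during which the arm holds its last target.

## Task

The square blossom panel lies pink face down on the table in front of the canvas. Push it with the fingertips against the side of the canvas until it tips up and flips over onto the canvas, then push it flat along the canvas until it lies, pink side up, wholly inside the blue square with blue showing all round. Be gentle, never pinch the panel or lift it clear of what it rests on, and leave everything else where it stands.

Things in the scene. Friction and masses are not known exactly. Their poses are not given: they have to be found in the camera images.
- panel: loose square plywood panel, 90 x 90 x 14 mm, 50 to 98 g: one face pink with a pale blossom and a 6 mm 45-degree bevel all round (so 78 mm across), the other bare wood, square-edged. Starts pink face down, nearest corner 4 to 33 mm short of the canvas, turned up to 0.25 rad against it, up to 25 mm sideways of the blue square. Origin: centre of the pink face. z points out of the bare face (up at the start); x, y along its edges
- corner0 (a point): corner 0 of the panel, halfway through its thickness (panel x +45, y +45, z 7 mm)
- corner1 (a point): corner 1 of the panel, halfway through its thickness (panel x +45, y -45, z 7 mm)
- corner2 (a point): corner 2 of the panel, halfway through its thickness (panel x -45, y -45, z 7 mm)
- corner3 (a point): corner 3 of the panel, halfway through its thickness (panel x -45, y +45, z 7 mm)
- canvas: canvas board (white canvas on wood) flat on the table, fixed, 320 mm (its x) by 440 mm (y), 10 mm thick, square upright sides. Origin: centre of its underside. Its near long side, at x = -160 mm, faces the robot and the panel. Paper blossoms 6 mm high stand on its far part (x above 65 mm) and its ends (|y| above 165 mm with x above -20 mm); the rest is bare
- canvas_edge (a point): middle of the canvas's near top edge, 10 mm above the table; its axes are those of the canvas (x away from the robot across the canvas, y along the edge). Pressed against this side with about 5 N, the panel pivots on this edge when its near edge is raised
- square: flat blue square painted on the canvas, 112 x 112 mm, sides parallel to the canvas, its nearest side 16 mm in from the canvas's near edge. Origin: its centre, on the canvas surface, 72 mm in from that edge; axes as the canvas's
- glue: white glue bottle, 44 mm across, 125 mm tall, capped, standing; a bystander. Origin: centre of its underside
- pink_jar: pink paint jar, 56 mm across, 62 mm tall, white lid, standing; a bystander. Origin: centre of its underside
- white_jar: white paint jar, 56 mm across, 62 mm tall, black lid, standing; a bystander. Origin: centre of its underside
- brush_pot: clear pot with four brushes standing in it, 76 mm across, about 200 mm tall; a bystander. Origin: centre of its underside
- palette_knife: palette knife lying flat, 190 mm long, along its x; a bystander. Origin: near its middle
- flower_dish: white dish of paper flowers, 130 mm across, 14 mm high; a bystander. Origin: centre of its underside
Not all that is in view belongs to the job. Leave any green or turquoise look-alike of the panel alone.

How it is judged:
On the way, in this order (a step that is already met when the one before it is completed fails the run):
1. the panel stands tipped up on its edge at the side of the canvas (angle between panel's own z axis and vertical between 1 and 2.1 rad and height (world z) of any of corner0, corner1, corner2, corner3 below 0.02 m and x of panel in the frame of canvas_edge between -0.09 and 0.05 m), for 0.05 s.
2. the panel has come down flat on the canvas, pink side up (angle between panel's own z axis and vertical above 3.05 rad and height (world z) of panel between 0.019 and 0.03 m), for 0.1 s.
At the end, for the whole second after the job is handed in: the panel lies flat on the canvas (within 5 degrees), pink side up and at rest, with all four corners inside the blue square (at most 2 mm over its border) (all of step 2 and x of corner0 in the frame of square between -0.058 and 0.058 m and y of corner0 in the frame of square between -0.058 and 0.058 m and x of corner1 in the frame of square between -0.058 and 0.058 m and y of corner1 in the frame of square between -0.058 and 0.058 m and x of corner2 in the frame of square between -0.058 and 0.058 m and y of corner2 in the frame of square between -0.058 and 0.058 m and x of corner3 in the frame of square between -0.058 and 0.058 m and y of corner3 in the frame of square between -0.058 and 0.058 m and linear speed of panel below 0.01 m/s and angular speed of panel below 0.1 rad/s); the robot touches nothing.
It fails at once if the panel is lifted: all four corners more than 35 mm above the table at once (25 mm above the canvas) (height (world z) of each of corner0, corner1, corner2, corner3 above 0.035 m).
It fails at once if the panel is pressed or squeezed by the fingers with more than 40 N (contact force between the fingers and panel above 40 N).
It fails at once if a bystander is moved more than 25 mm (distance of any of glue, pink_jar, white_jar, brush_pot, palette_knife, flower_dish from where it was at the start of the episode above 0.025 m).
It fails at once if a bystander is tipped by more than 0.4 rad (angle between any of glue, pink_jar, white_jar, brush_pot, palette_knife, flower_dish's own z axis and vertical above 0.4 rad).
It also fails if it takes over 72 s, if anything falls off the work surface, if the arm or the gripper's body presses on something with over 40 N, if the wrist force passes 120 N, or if a joint passes its speed limit or range.

## Working session

There is one attempt and no reset: what is moved stays moved. The work goes in short steps, Python scripts to look and compute and a tool call to move; the robot and the scene stay as the last step left them, time stands still between calls to the robot, and variables do not carry over. Pictures are saved under pics/ and viewed, and the job is handed in when it is done.

Besides the shell and the picture viewer there is one more tool, called after ">>>" as name(argument=value, ...) on one line, values as JSON. jog_arm: Moves the arm, as the interface text tells. Its arguments: {"type":"object","properties":{"motion":{"type":"array","items":{"type":"number"}},"grip_force":{"type":"number"}},"required":["motion"]}

```bash
mkdir -p pics; ls
python3 - <<'E'
from plant import read_state, read_camera
import cv2, numpy as np
np.set_printoptions(precision=4,suppress=True)
s=read_state()
for k,v in s.items(): print(k,v)
for n in ["scene","top","wrist"]:
    c=read_camera(n); cv2.imwrite(f"pics/{n}0.png",c["frame"][:,:,::-1])
    print(n,c["vertical_fov"],c["cx"],c["cy"]); print(c.get("world_from_camera",c.get("hand_eye")))
E
```

```text
pics
t 0.0
q [-1.2354  0.1312  1.4892 -0.      1.523  -0.0854]
dq [-0.0019  0.0006  0.0011  0.0002  0.0017 -0.0013]
joint_torque [  0.0001 -55.9837 -49.1764   0.0768   0.0356  -0.0002]
tool_pos [ 0.2449 -0.5471  0.2176]
orientation [-3.0706 -0.6557  0.0004]
force [ 0.5133 -0.6022  0.0095]
wrist_torque [ 0.0204  0.018  -0.0306]
opening 0.09300778228356452
scene 49.91542527954545 277.8233825538179 207.30182151402568
[[-0.716   0.6017 -0.354   1.0198]
 [ 0.6981  0.6245 -0.3503  0.5009]
 [ 0.0103 -0.4979 -0.8671  1.2778]
 [ 0.      0.      0.      1.    ]]
top 45.154560070959235 280.15487983432047 204.0693442452103
[[-0.0159 -0.9956  0.0924  0.3735]
 [-0.9998  0.0169  0.01   -0.0253]
 [-0.0115 -0.0922 -0.9957  1.6488]
 [ 0.      0.      0.      1.    ]]
wrist 64.05327040190934 276.1220004186718 209.5189366761336
[[ 0.0005 -0.9583 -0.2857  0.0797]
 [ 1.     -0.0002  0.0022  0.0014]
 [-0.0021 -0.2857  0.9583 -0.1648]
 [ 0.      0.      0.      1.    ]]
```

View pics/scene0.png

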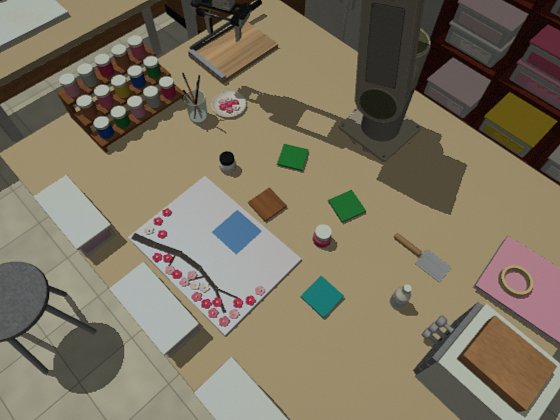

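View pics/top0.png

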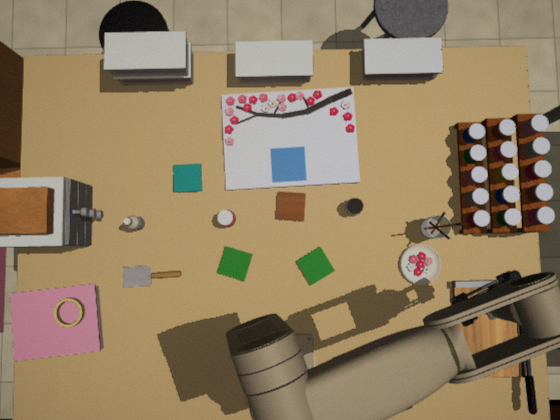

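```bash
cat > h.py <<'E'
import numpy as np, cv2
from scipy.spatial.transform import Rotation as R
from plant import read_state, read_camera
np.set_printoptions(precision=4,suppress=True)
def K(c):
    f=c["frame"].shape[0]/2/np.tan(np.radians(c["vertical_fov"])/2)
    return np.array([[f,0,c["cx"]],[0,f,c["cy"]],[0,0,1]])
def wfc(c,s=None):
    if "world_from_camera" in c: return np.array(c["world_from_camera"])
    T=np.eye(4);T[:3,:3]=R.from_rotvec(s["orientation"]).as_matrix();T[:3,3]=s["tool_pos"]
    return T@np.array(c["hand_eye"])
def unproj(c,uv,z,s=None):
    T=wfc(c,s);uv=np.atleast_2d(np.array(uv,float));h=np.c_[uv,np.ones(len(uv))]
    d=(T[:3,:3]@np.linalg.inv(K(c))@h.T).T;o=T[:3,3]
    return o+d*((z-o[2])/d[:,2])[:,None]
def proj(c,P,s=None):
    T=np.linalg.inv(wfc(c,s));P=np.atleast_2d(P)
    p=(T[:3,:3]@P.T).T+T[:3,3];q=(K(c)@p.T).T
    return q[:,:2]/q[:,2:]
def crop(c,x0,y0,w,h,k,name):
    im=c["frame"][y0:y0+h,x0:x0+w,::-1]
    cv2.imwrite(name,cv2.resize(im,None,fx=k,fy=k,interpolation=cv2.INTER_CUBIC))
E
python3 - <<'E'
from h import *
c=read_camera("top");crop(c,210,140,160,110,5,"pics/top_c.png")
d=read_camera("scene");crop(d,130,170,190,140,4,"pics/scene_c.png")
E
```

```text
(no output)
```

View pics/top_c.png

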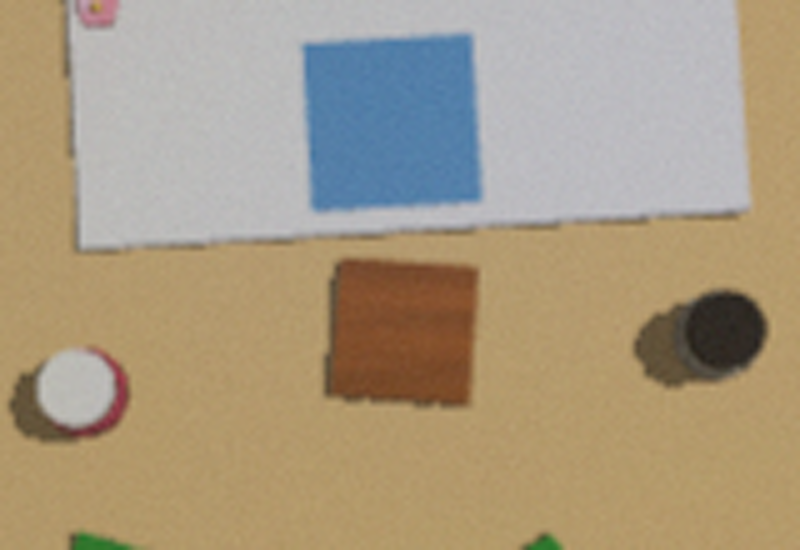

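View pics/scene_c.png

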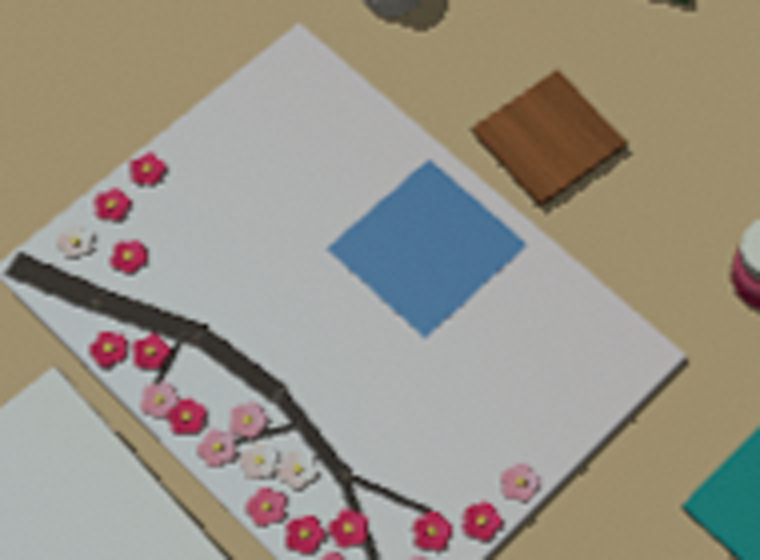

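Run:
```python
from h import *
c=read_camera("top");d=read_camera("scene")
def T(L): return (np.array(L)+.5)/5-.5+[210,140]
def S(L): return (np.array(L)+.5)/4-.5+[130,170]
def rep(n,P):
    print(n,"centre",P.mean(0)[:2]); print(P[:,:2]); 
    for i in range(len(P)):
        e=P[(i+1)%len(P)]-P[i];print("  len %.4f ang %.4f"%(np.hypot(*e[:2]),np.arctan2(e[1],e[0])))
rep("blue top",unproj(c,T([(303,44),(471,34),(481,202),(313,211)]),.010))
rep("blue scene",unproj(d,S([(327,248),(429,160),(525,243),(425,338)]),.010))
rep("edge top",unproj(c,T([(80,249),(748,211)]),.010))
rep("edge scene",unproj(d,S([(299,23),(687,360)]),.010))
rep("panel top",unproj(c,T([(342,259),(477,268),(469,405),(329,396)]),.014))
rep("panel scene",unproj(d,S([(473,129),(557,70),(629,145),(545,207)]),.014))
rep("jars",unproj(c,T([(76,388),(725,332)]),.062))
```

```text
blue top centre [ 0.6569 -0.0366]
[[ 0.7103  0.0211]
 [ 0.7149 -0.0896]
 [ 0.6033 -0.0939]
 [ 0.5992  0.0161]]
  len 0.1108 ang -1.5287
  len 0.1117 ang -3.1032
  len 0.1101 ang 1.6073
  len 0.1111 ang 0.0449
blue scene centre [ 0.6565 -0.0401]
[[ 0.7138 -0.093 ]
 [ 0.6034 -0.0968]
 [ 0.599   0.0116]
 [ 0.7096  0.0179]]
  len 0.1104 ang -3.1068
  len 0.1085 ang 1.6109
  len 0.1108 ang 0.0564
  len 0.1109 ang -1.5334
edge top centre [ 0.5856 -0.0496]
[[ 0.5768  0.1689]
 [ 0.5943 -0.2681]]
  len 0.4374 ang -1.5309
  len 0.4374 ang 1.6107
edge scene centre [ 0.5863 -0.0511]
[[ 0.5938 -0.272 ]
 [ 0.5787  0.1697]]
  len 0.4419 ang 1.6051
  len 0.4419 ang -1.5365
panel top centre [ 0.5185 -0.0421]
[[ 0.5668 -0.0024]
 [ 0.5594 -0.0902]
 [ 0.4702 -0.0832]
 [ 0.4775  0.0074]]
  len 0.0881 ang -1.6550
  len 0.0895 ang 3.0633
  len 0.0909 ang 1.4899
  len 0.0898 ang -0.1095
panel scene centre [ 0.5193 -0.0424]
[[ 0.5597 -0.0918]
 [ 0.4713 -0.0855]
 [ 0.479   0.0068]
 [ 0.5671  0.0009]]
  len 0.0886 ang 3.0703
  len 0.0926 ang 1.4880
  len 0.0882 ang -0.0676
  len 0.0929 ang -1.6499
jars centre [ 0.4964 -0.0389]
[[ 0.4822  0.1658]
 [ 0.5107 -0.2436]]
  len 0.4104 ang -1.5012
  len 0.4104 ang 1.6404
```

```bash
cat >> h.py <<'E'
PHI=0.039
PIV=np.array([0.5855,-0.041,0.010])
ex=np.array([np.cos(PHI),np.sin(PHI),0]);ey=np.array([-np.sin(PHI),np.cos(PHI),0]);ez=np.array([0,0,1.])
def ori(tilt):  # tilt>0: fingertips point forward
    z=np.sin(tilt)*ex-np.cos(tilt)*ez
    y=-ey; x=np.cross(y,z)
    return np.c_[x,y,z]
def pose_c(xc,yc,z): return np.array([PIV[0],PIV[1],0])+xc*ex+yc*ey+z*ez
def rows(targets,op):
    """targets: list of (pos,Rmat)"""
    s=read_state();R0=R.from_rotvec(s["orientation"]).as_matrix();p0=np.array(s["tool_pos"])
    out=[]
    for p,M in targets:
        d=R0.T@(p-p0)/0.5; w=R.from_matrix(R0.T@M).as_rotvec()/(np.pi/2)
        out.append([op]+[round(float(v),3) for v in np.r_[d,w]])
    for o in out: print(o)
def show():
    s=read_state();M=R.from_rotvec(s["orientation"]).as_matrix();p=np.array(s["tool_pos"])-PIV;p[2]+=.01
    f=np.array(s["force"])
    print("t %.2f canvas xyz %.4f %.4f %.4f tilt %.3f yawerr %.3f F(c) %.2f %.2f %.2f open %.3f"%(s["t"],p@ex,p@ey,p[2],np.arctan2(M[:,2]@ex,-M[2,2]),np.arctan2(M[:,0]@ey,M[:,0]@ex),f@ex,f@ey,f[2],s["opening"]))
E
python3 - <<'E'
from h import *
show()
print(pose_c(-.17,0,.2))
rows([(pose_c(-.17,0,.28),ori(0)),(pose_c(-.17,0,.2),ori(0.52))],.5)
c=read_camera("top");print(unproj(c,[(430,228),(419,264),(235,263),(314,265)],.05))
E
```

```text
t 0.35 canvas xyz -0.3599 -0.4929 0.2184 tilt -0.000 yawerr 0.382 F(c) -0.06 -0.71 0.33 open 0.093
[ 0.4156 -0.0476  0.2   ]
[0.5, 0.72, -0.773, -0.123, -0.0, 0.0, 0.243]
[0.5, 0.72, -0.773, 0.037, -0.063, 0.327, 0.237]
[[ 0.4381 -0.4806  0.05  ]
 [ 0.3259 -0.4414  0.05  ]
 [ 0.338   0.136   0.05  ]
 [ 0.3279 -0.1124  0.05  ]]
```

>>> jog_arm(motion=[0.5,0,0,-0.1,0,0,0,0.5,0,0,-0.15,0,0,0,0.5,0.1,-0.1,-0.15,0,0,0.05,0.5,0.2,-0.2,-0.15,0,0,0.1,0.5,0.28,-0.28,-0.15,0,0,0.15,0.5,0.36,-0.37,-0.15,0,0,0.2,0.5,0.43,-0.45,-0.15,0,0,0.24,0.5,0.5,-0.53,-0.15,0,0,0.24])

```text
t: 1.2
tool_pos: [0.3457, -0.2632, 0.2936]
orientation: [3.141, 0.065, 0.001]
force: [0.7, 0.8, -0.4]
opening: 0.0467
```

Run:
```python
from h import *
show()
rows([(pose_c(-.17,0,.25),ori(0.25)),(pose_c(-.17,0,.2),ori(0.52))],.5)
```

```text
t 1.20 canvas xyz -0.2482 -0.2126 0.2936 tilt 0.000 yawerr 0.002 F(c) 0.74 0.74 -0.38 open 0.047
[0.5, 0.157, -0.425, 0.087, -0.0, 0.159, 0.001]
[0.5, 0.157, -0.425, 0.187, -0.0, 0.331, 0.001]
```

>>> jog_arm(motion=[0.5,0.04,-0.09,0.02,0,0.06,0,0.5,0.08,-0.18,0.05,0,0.13,0,0.5,0.12,-0.27,0.09,0,0.2,0,0.5,0.157,-0.35,0.13,0,0.27,0,0.5,0.157,-0.425,0.187,0,0.331,0,0.5,0.157,-0.425,0.187,0,0.331,0])

```text
t: 1.8
tool_pos: [0.4422, -0.0499, 0.1893]
orientation: [-3.024, -0.07, -0.748]
force: [-1.0, 0.6, -0.8]
opening: 0.0463
```

Run:
```python
from h import *
show()
rows([(pose_c(-.13,0.001,.05),ori(0.52)),(pose_c(-.13,0.001,.0065),ori(0.52))],.5)
s=read_state();print(s["q"])
c=read_camera("wrist");cv2.imwrite("pics/w1.png",c["frame"][:,:,::-1])
```

```text
t 1.80 canvas xyz -0.1435 -0.0033 0.1893 tilt 0.486 yawerr 0.003 F(c) -0.98 0.64 -0.81 open 0.046
[0.5, -0.106, -0.004, 0.259, -0.011, 0.022, 0.001]
[0.5, -0.147, -0.003, 0.336, -0.011, 0.022, 0.001]
[-0.4218 -0.891   2.3995  0.2412  1.2088  1.066 ]
```

View pics/w1.png

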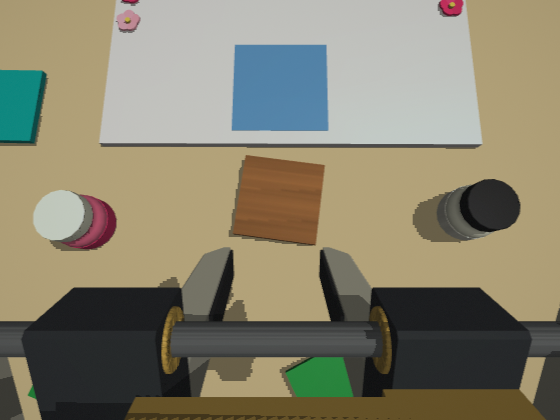

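Run:
```python
from h import *
rows([(pose_c(-.14,0.001,.15),ori(0.35)),(pose_c(-.14,0.001,.06),ori(0.25)),(pose_c(-.14,0.001,.0075),ori(0.25))],.5)
```

```text
[0.5, -0.036, -0.012, 0.08, -0.009, -0.088, 0.003]
[0.5, -0.121, -0.01, 0.239, -0.009, -0.152, 0.004]
[0.5, -0.17, -0.009, 0.332, -0.009, -0.152, 0.004]
```

>>> jog_arm(motion=[0.5,-0.036,-0.012,0.08,-0.009,-0.088,0.003,0.5,-0.08,-0.011,0.16,-0.009,-0.152,0.004,0.5,-0.121,-0.01,0.239,-0.009,-0.152,0.004,0.5,-0.145,-0.01,0.285,-0.009,-0.152,0.004,0.5,-0.16,-0.01,0.315,-0.009,-0.152,0.004,0.5,-0.16,-0.01,0.315,-0.009,-0.152,0.004])

```text
t: 2.45
tool_pos: [0.4454, -0.0459, 0.0165]
orientation: [-3.112, -0.058, -0.386]
force: [0.4, -0.5, -0.4]
opening: 0.0469
```

Run:
```python
from h import *
show()
s=read_state();print(s["q"])
rows([(pose_c(-.14,0.001,.0075),ori(0.25)),(pose_c(-.11,0.001,.0075),ori(0.25))],.5)
c=read_camera("wrist");cv2.imwrite("pics/w2.png",c["frame"][:,:,::-1])
c=read_camera("scene");crop(c,180,130,160,120,5,"pics/s2.png")
```

```text
t 2.45 canvas xyz -0.1402 0.0006 0.0165 tilt 0.247 yawerr -0.002 F(c) 0.38 -0.51 -0.42 open 0.047
[-0.2828 -0.351   2.3424  0.0971  0.918   1.2007]
[0.5, -0.004, -0.001, 0.017, 0.0, 0.002, -0.001]
[0.5, 0.054, -0.001, 0.032, 0.0, 0.002, -0.001]
```

View pics/w2.png

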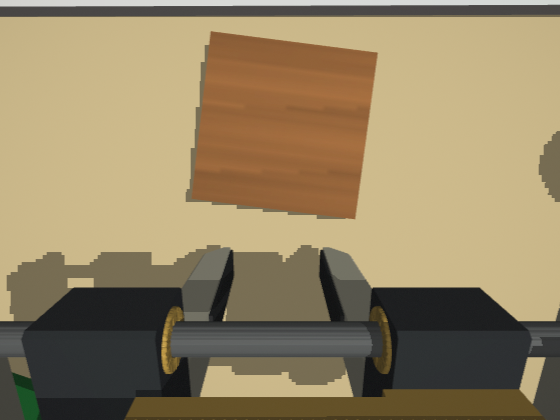

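View pics/s2.png

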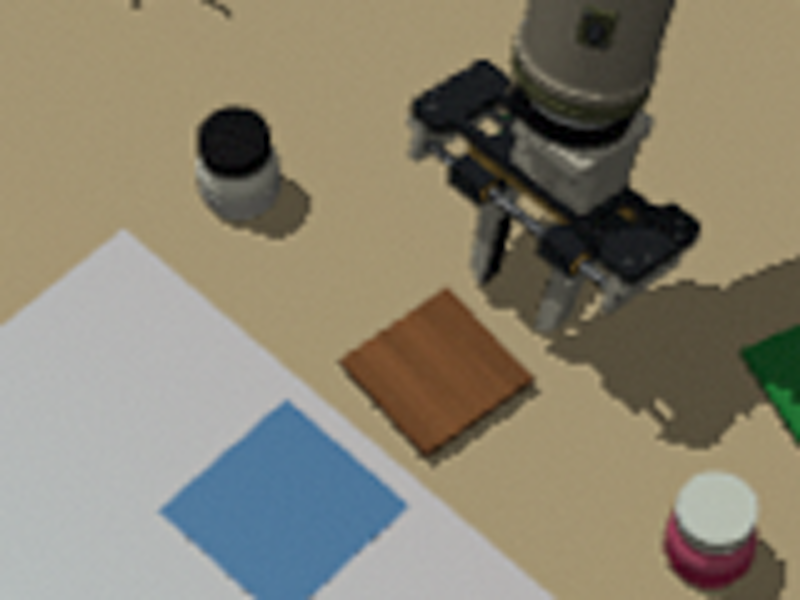

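>>> jog_arm(motion=[0.5,-0.004,-0.001,0.017,0,0.002,-0.001,0.5,0.006,-0.001,0.02,0,0.002,-0.001,0.5,0.016,-0.001,0.023,0,0.002,-0.001,0.5,0.026,-0.001,0.025,0,0.002,-0.001,0.5,0.036,-0.001,0.028,0,0.002,-0.001,0.5,0.046,-0.001,0.03,0,0.002,-0.001,0.5,0.056,-0.001,0.033,0,0.002,-0.001,0.5,0.066,-0.001,0.035,0,0.002,-0.001])

```text
t: 3.35
tool_pos: [0.4847, -0.0444, 0.0112]
orientation: [-3.112, -0.061, -0.399]
force: [-2.8, -1.6, 4.9]
opening: 0.0465
```

Run:
```python
from h import *
show()
rows([(pose_c(-.097,0.001,.0075),ori(0.25))],.5)
c=read_camera("wrist");cv2.imwrite("pics/w3.png",c["frame"][:,:,::-1])
```

```text
t 3.35 canvas xyz -0.1008 0.0005 0.0112 tilt 0.255 yawerr 0.000 F(c) -2.83 -1.48 4.86 open 0.046
[0.5, 0.006, -0.001, 0.009, 0.001, -0.003, 0.0]
```

View pics/w3.png

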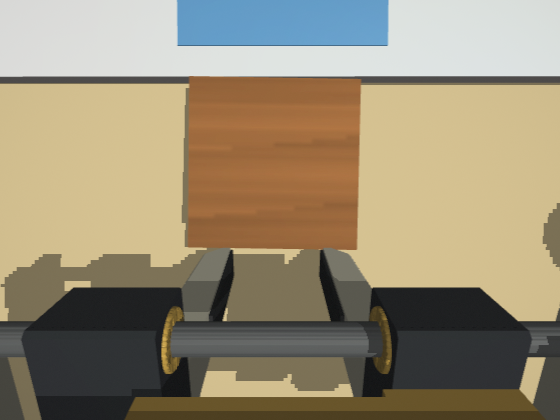

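Run:
```python
from h import *
show()
c=read_camera("scene");crop(c,230,150,90,70,8,"pics/s3.png")
c=read_camera("wrist");crop(c,170,220,210,60,3.8,"pics/w3c.png")
show()
```

```text
t 3.40 canvas xyz -0.1001 0.0004 0.0115 tilt 0.256 yawerr 0.000 F(c) -1.12 0.09 2.09 open 0.047
t 3.50 canvas xyz -0.1009 0.0006 0.0111 tilt 0.256 yawerr 0.000 F(c) -1.25 0.64 0.17 open 0.046
```

View pics/s3.png

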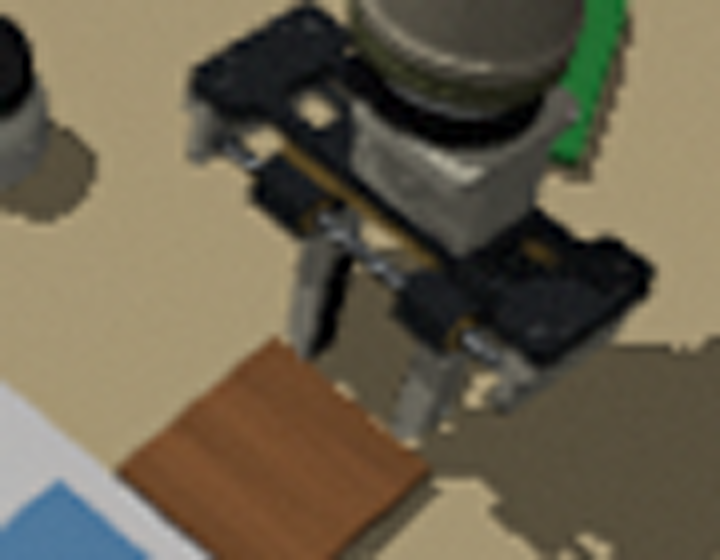

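View pics/w3c.png

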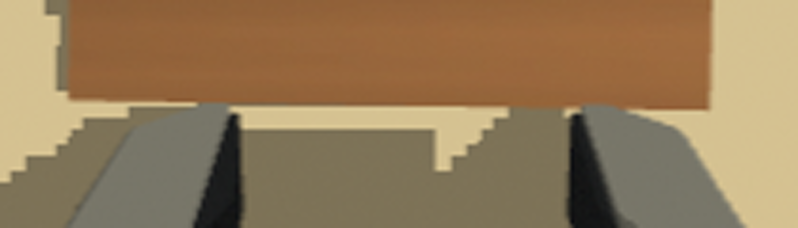

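Run:
```python
from h import *
rows([(pose_c(x,0.0005,z),ori(0.25)) for x,z in [(-.104,.0112),(-.104,.0075),(-.101,.0075),(-.099,.0075),(-.097,.0075)]],.5)
```

```text
[0.5, -0.006, 0.0, -0.002, 0.001, -0.004, 0.0]
[0.5, -0.008, 0.0, 0.005, 0.001, -0.004, 0.0]
[0.5, -0.002, 0.0, 0.007, 0.001, -0.004, 0.0]
[0.5, 0.002, 0.0, 0.008, 0.001, -0.004, 0.0]
[0.5, 0.006, 0.0, 0.009, 0.001, -0.004, 0.0]
```

>>> jog_arm(motion=[0.5,-0.006,0,-0.002,0.001,-0.004,0,0.5,-0.008,0,0.005,0.001,-0.004,0,0.5,-0.002,0,0.007,0.001,-0.004,0,0.5,0.002,0,0.008,0.001,-0.004,0,0.5,0.006,0,0.009,0.001,-0.004,0,0.5,0.006,0,0.009,0.001,-0.004,0,0.5,0.006,0,0.009,0.001,-0.004,0])

```text
t: 4.2
tool_pos: [0.4867, -0.0443, 0.0066]
orientation: [-3.113, -0.062, -0.383]
force: [-13.3, -2.6, 9.3]
opening: 0.0464
```

Run:
```python
from h import *
show()
for i in range(3): c=read_camera("wrist"); show()
cv2.imwrite("pics/w4.png",c["frame"][:,:,::-1])
```

```text
t 4.20 canvas xyz -0.0988 0.0005 0.0066 tilt 0.245 yawerr 0.001 F(c) -13.40 -2.09 9.31 open 0.046
t 4.25 canvas xyz -0.0988 0.0005 0.0066 tilt 0.245 yawerr 0.001 F(c) -12.44 -2.66 8.90 open 0.046
t 4.30 canvas xyz -0.0989 0.0005 0.0066 tilt 0.245 yawerr 0.001 F(c) -13.88 -2.46 9.13 open 0.046
t 4.35 canvas xyz -0.0989 0.0005 0.0066 tilt 0.245 yawerr 0.001 F(c) -12.97 -1.95 8.70 open 0.047
```

View pics/w4.png

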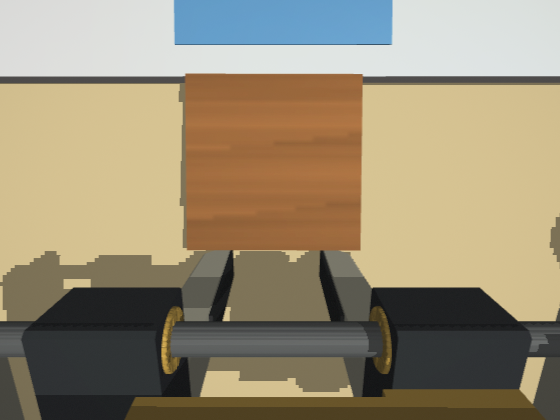

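```bash
cat >> h.py <<'E'
XP=-0.0016
def arc(th_deg,tilt,pen=.001,w=.0085,yc=.0005,hd=.0075,L=.09):
    th=np.radians(th_deg)
    ax=XP-(L-pen)*np.cos(th)+(w-.01)*np.sin(th); az=.010+(L-pen)*np.sin(th)+(w-.01)*np.cos(th)
    return (pose_c(ax-hd*np.cos(tilt),yc,az-hd*np.sin(tilt)),ori(tilt))
def theta():
    s=read_state();M=R.from_rotvec(s["orientation"]).as_matrix();p=np.array(s["tool_pos"])+.0075*M[:,0]-PIV
    x=p@ex-XP;z=p[2];print("A radius %.4f angle %.2f deg"%(np.hypot(x,z),np.degrees(np.arctan2(z,-x))))
E
python3 - <<'E'
from h import *
show();theta()
rows([arc(t,.25) for t in [1,3,6,9,12,12]],.5)
E
```

```text
t 4.35 canvas xyz -0.0989 0.0005 0.0066 tilt 0.245 yawerr 0.001 F(c) -12.97 -1.95 8.70 open 0.047
A radius 0.0900 angle -1.03 deg
[0.5, 0.003, 0.0, -0.003, -0.0, 0.003, 0.0]
[0.5, 0.004, 0.0, -0.009, -0.0, 0.003, 0.0]
[0.5, 0.007, 0.0, -0.018, -0.0, 0.003, 0.0]
[0.5, 0.01, 0.0, -0.026, -0.0, 0.003, 0.0]
[0.5, 0.014, 0.0, -0.035, -0.0, 0.003, 0.0]
[0.5, 0.014, 0.0, -0.035, -0.0, 0.003, 0.0]
```

>>> jog_arm(motion=[0.5,0.003,0,-0.003,0,0.003,0,0.5,0.004,0,-0.009,0,0.003,0,0.5,0.007,0,-0.018,0,0.003,0,0.5,0.01,0,-0.026,0,0.003,0,0.5,0.014,0,-0.035,0,0.003,0,0.5,0.014,0,-0.035,0,0.003,0])

```text
t: 4.95
tool_pos: [0.4886, -0.0443, 0.0256]
orientation: [-3.112, -0.062, -0.388]
force: [-7.3, -1.8, 0.9]
opening: 0.0462
```

Run:
```python
from h import *
show();theta()
c=read_camera("wrist");cv2.imwrite("pics/w5.png",c["frame"][:,:,::-1])
c=read_camera("scene");crop(c,220,150,100,75,8,"pics/s5.png");show();theta()
```

```text
t 4.95 canvas xyz -0.0969 0.0005 0.0256 tilt 0.248 yawerr 0.001 F(c) -7.36 -1.51 0.91 open 0.046
A radius 0.0897 angle 11.18 deg
t 5.05 canvas xyz -0.0971 0.0005 0.0251 tilt 0.248 yawerr 0.001 F(c) -6.27 -2.12 0.65 open 0.046
A radius 0.0898 angle 10.90 deg
```

View pics/w5.png

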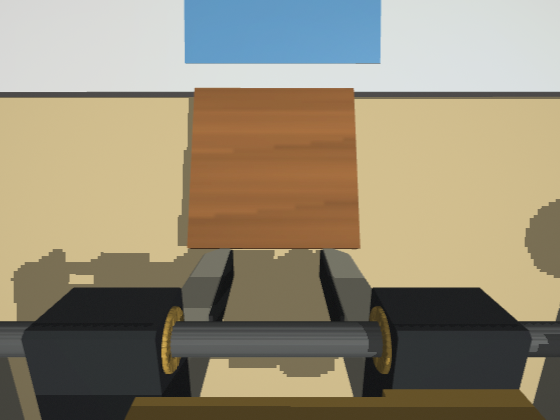

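View pics/s5.png

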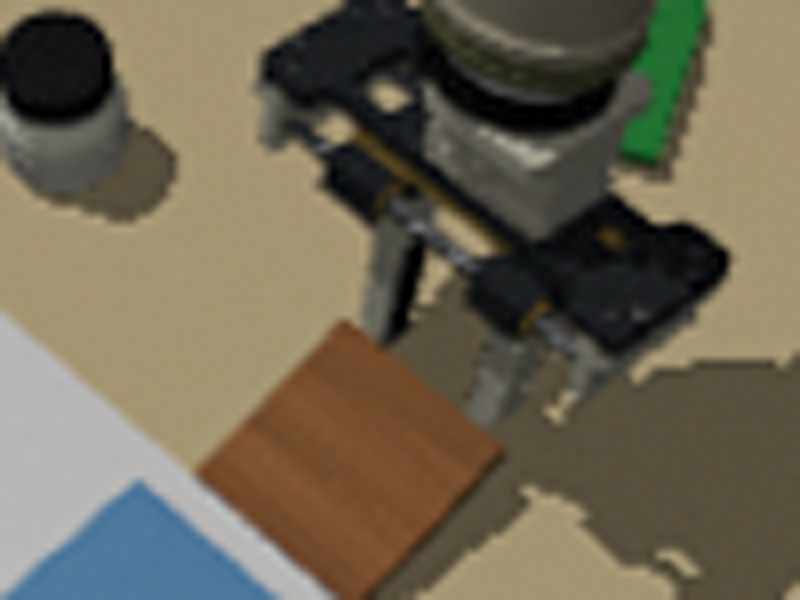

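Run:
```python
from h import *
rows([arc(t,ti) for t,ti in [(15,.25),(18.5,.24),(22,.23),(25.5,.22),(29,.2),(32.5,.18),(36,.16),(36,.16)]],.5)
```

```text
[0.5, 0.006, 0.0, -0.008, -0.0, 0.002, 0.001]
[0.5, 0.011, 0.0, -0.018, -0.0, -0.005, 0.001]
[0.5, 0.017, 0.0, -0.027, -0.0, -0.011, 0.001]
[0.5, 0.024, 0.0, -0.036, -0.0, -0.018, 0.001]
[0.5, 0.031, 0.0, -0.044, -0.0, -0.03, 0.001]
[0.5, 0.038, 0.0, -0.052, -0.0, -0.043, 0.001]
[0.5, 0.046, 0.0, -0.06, -0.0, -0.056, 0.001]
[0.5, 0.046, 0.0, -0.06, -0.0, -0.056, 0.001]
```

>>> jog_arm(motion=[0.5,0.006,0,-0.008,0,0.002,0,0.5,0.011,0,-0.018,0,-0.005,0,0.5,0.017,0,-0.027,0,-0.011,0,0.5,0.024,0,-0.036,0,-0.018,0,0.5,0.031,0,-0.044,0,-0.03,0,0.5,0.038,0,-0.052,0,-0.043,0,0.5,0.046,0,-0.06,0,-0.056,0,0.5,0.046,0,-0.06,0,-0.056,0])

```text
t: 5.85
tool_pos: [0.5046, -0.0438, 0.0617]
orientation: [-3.128, -0.063, -0.251]
force: [-9.8, -1.2, 6.0]
opening: 0.0464
```

Run:
```python
from h import *
show();theta()
c=read_camera("wrist");cv2.imwrite("pics/w6.png",c["frame"][:,:,::-1]);show();theta()
rows([arc(t,ti) for t,ti in [(40,.15),(44,.14),(48,.12),(52,.1),(56,.08),(60,.06),(64,.04),(64,.04)]],.5)
```

```text
t 5.85 canvas xyz -0.0809 0.0003 0.0617 tilt 0.160 yawerr 0.001 F(c) -9.85 -0.77 6.03 open 0.046
A radius 0.0893 angle 36.36 deg
t 5.90 canvas xyz -0.0814 0.0004 0.0612 tilt 0.160 yawerr 0.001 F(c) -8.27 -1.09 5.22 open 0.046
A radius 0.0894 angle 35.89 deg
[0.5, 0.008, -0.0, -0.006, 0.0, -0.006, 0.001]
[0.5, 0.017, -0.0, -0.014, 0.0, -0.013, 0.001]
[0.5, 0.027, -0.0, -0.022, 0.0, -0.025, 0.001]
[0.5, 0.038, -0.0, -0.029, 0.0, -0.038, 0.001]
[0.5, 0.049, -0.0, -0.035, 0.0, -0.051, 0.001]
[0.5, 0.06, -0.0, -0.04, 0.0, -0.064, 0.001]
[0.5, 0.072, -0.0, -0.045, 0.0, -0.076, 0.001]
[0.5, 0.072, -0.0, -0.045, 0.0, -0.076, 0.001]
```

View pics/w6.png

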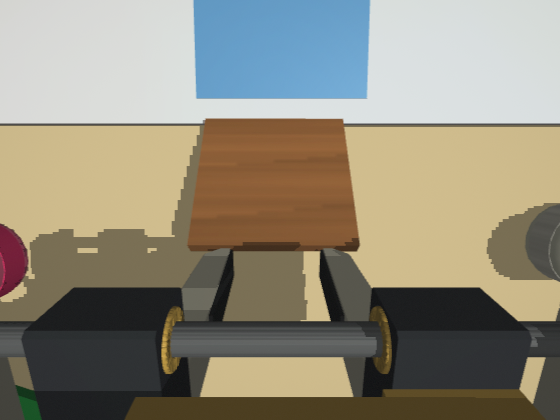

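>>> jog_arm(motion=[0.5,0.008,0,-0.006,0,-0.006,0,0.5,0.017,0,-0.014,0,-0.013,0,0.5,0.027,0,-0.022,0,-0.025,0,0.5,0.038,0,-0.029,0,-0.038,0,0.5,0.049,0,-0.035,0,-0.051,0,0.5,0.06,0,-0.04,0,-0.064,0,0.5,0.072,0,-0.045,0,-0.076,0,0.5,0.072,0,-0.045,0,-0.076,0])

```text
t: 6.7
tool_pos: [0.5385, -0.0425, 0.091]
orientation: [-3.14, -0.064, -0.069]
force: [-2.2, 0.0, 4.7]
opening: 0.0467
```

Run:
```python
from h import *
show();theta()
c=read_camera("wrist");cv2.imwrite("pics/w7.png",c["frame"][:,:,::-1])
c=read_camera("scene");crop(c,200,140,130,100,6,"pics/s7.png");show();theta()
rows([arc(t,ti) for t,ti in [(67,.03),(70,.02),(73,.0),(76,-.02),(79,-.04),(82,-.06),(85,-.08),(85,-.08)]],.5)
```

```text
t 6.70 canvas xyz -0.0471 0.0004 0.0910 tilt 0.044 yawerr 0.002 F(c) -2.20 0.13 4.73 open 0.047
A radius 0.0898 angle 64.97 deg
t 6.80 canvas xyz -0.0487 0.0004 0.0901 tilt 0.042 yawerr 0.002 F(c) -3.85 -0.44 7.19 open 0.047
A radius 0.0896 angle 63.80 deg
[0.5, 0.007, -0.0, -0.002, 0.0, -0.008, 0.001]
[0.5, 0.016, -0.0, -0.005, 0.0, -0.014, 0.001]
[0.5, 0.025, -0.0, -0.008, 0.0, -0.027, 0.001]
[0.5, 0.034, -0.0, -0.011, 0.0, -0.04, 0.001]
[0.5, 0.043, -0.0, -0.013, 0.0, -0.052, 0.001]
[0.5, 0.052, -0.0, -0.014, 0.0, -0.065, 0.001]
[0.5, 0.061, -0.0, -0.016, 0.0, -0.078, 0.001]
[0.5, 0.061, -0.0, -0.016, 0.0, -0.078, 0.001]
```

View pics/w7.png

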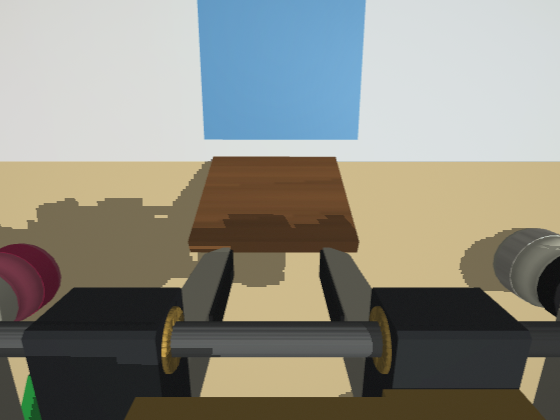

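View pics/s7.png

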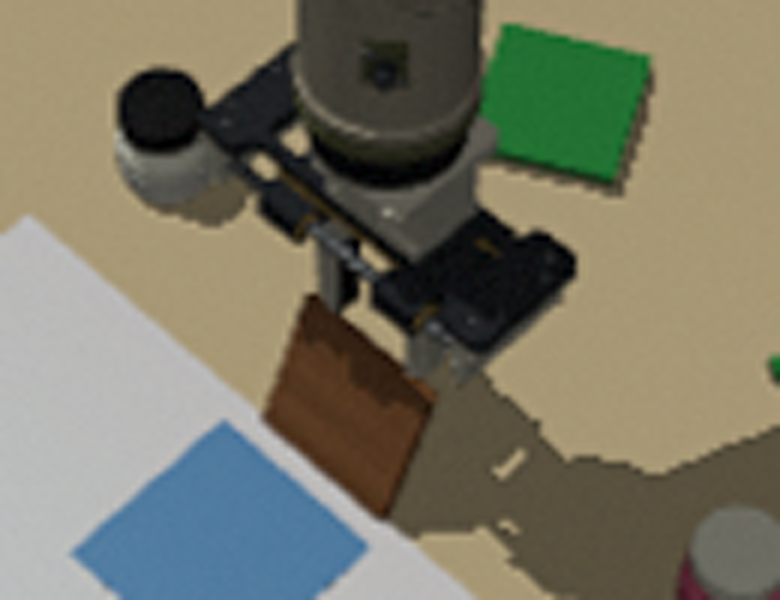

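>>> jog_arm(motion=[0.5,0.007,0,-0.002,0,-0.008,0,0.5,0.016,0,-0.005,0,-0.014,0,0.5,0.025,0,-0.008,0,-0.027,0,0.5,0.034,0,-0.011,0,-0.04,0,0.5,0.043,0,-0.013,0,-0.052,0,0.5,0.052,0,-0.014,0,-0.065,0,0.5,0.061,0,-0.016,0,-0.078,0,0.5,0.061,0,-0.016,0,-0.078,0])

```text
t: 7.6
tool_pos: [0.5681, -0.0413, 0.1001]
orientation: [3.136, 0.064, -0.123]
force: [-1.1, -1.1, 8.3]
opening: 0.0467
```

Run:
```python
from h import *
show();theta()
c=read_camera("wrist");cv2.imwrite("pics/w8.png",c["frame"][:,:,::-1])
c=read_camera("scene");crop(c,200,140,130,100,6,"pics/s8.png");show();theta()
rows([arc(t,ti) for t,ti in [(88,-.1),(91,-.12),(94,-.14),(97,-.16),(100,-.18),(103,-.19),(106,-.2),(109,-.2)]],.5)
```

```text
t 7.60 canvas xyz -0.0174 0.0004 0.1001 tilt -0.078 yawerr 0.002 F(c) -1.10 -1.07 8.25 open 0.047
A radius 0.0899 angle 84.69 deg
t 7.70 canvas xyz -0.0179 0.0004 0.1001 tilt -0.078 yawerr 0.002 F(c) -0.43 -0.77 6.55 open 0.046
A radius 0.0900 angle 84.38 deg
[0.5, 0.008, -0.0, 0.0, 0.001, -0.014, 0.001]
[0.5, 0.018, -0.0, -0.001, 0.001, -0.027, 0.001]
[0.5, 0.027, -0.0, -0.002, 0.001, -0.039, 0.001]
[0.5, 0.036, -0.0, -0.002, 0.001, -0.052, 0.001]
[0.5, 0.046, -0.0, -0.002, 0.001, -0.065, 0.001]
[0.5, 0.055, -0.0, -0.001, 0.001, -0.071, 0.001]
[0.5, 0.064, -0.0, 0.0, 0.001, -0.078, 0.001]
[0.5, 0.073, -0.0, 0.002, 0.001, -0.078, 0.001]
```

View pics/w8.png

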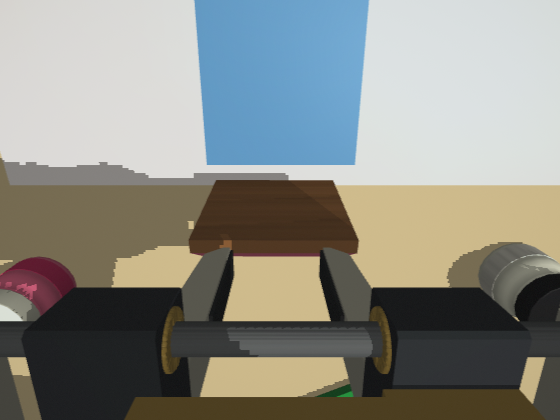

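View pics/s8.png

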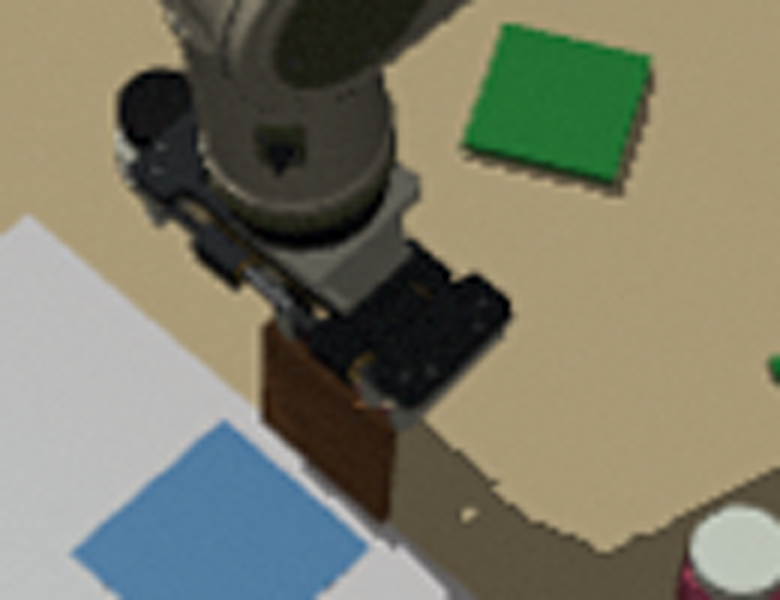

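>>> jog_arm(motion=[0.5,0.008,0,0,0,-0.014,0,0.5,0.018,0,-0.002,0,-0.027,0,0.5,0.027,0,-0.004,0,-0.039,0,0.5,0.036,0,-0.005,0,-0.052,0,0.5,0.046,0,-0.005,0,-0.065,0,0.5,0.055,0,-0.004,0,-0.071,0,0.5,0.064,0,-0.003,0,-0.078,0,0.5,0.073,0,-0.001,0,-0.078,0])

```text
t: 8.5
tool_pos: [0.6051, -0.0398, 0.0986]
orientation: [3.121, 0.064, -0.309]
force: [2.3, -0.4, 6.0]
opening: 0.0463
```

Run:
```python
from h import *
show();theta()
c=read_camera("wrist");cv2.imwrite("pics/w9.png",c["frame"][:,:,::-1])
c=read_camera("scene");crop(c,180,140,130,100,6,"pics/s9.png");show();theta()
```

```text
t 8.50 canvas xyz 0.0196 0.0004 0.0986 tilt -0.198 yawerr 0.002 F(c) 2.24 -0.48 6.02 open 0.046
A radius 0.0917 angle 108.17 deg
t 8.60 canvas xyz 0.0199 0.0004 0.0986 tilt -0.197 yawerr 0.002 F(c) 0.45 -0.22 6.81 open 0.046
A radius 0.0918 angle 108.31 deg
```

View pics/w9.png

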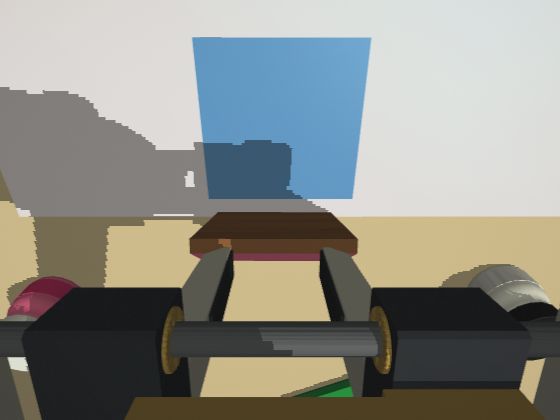

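View pics/s9.png

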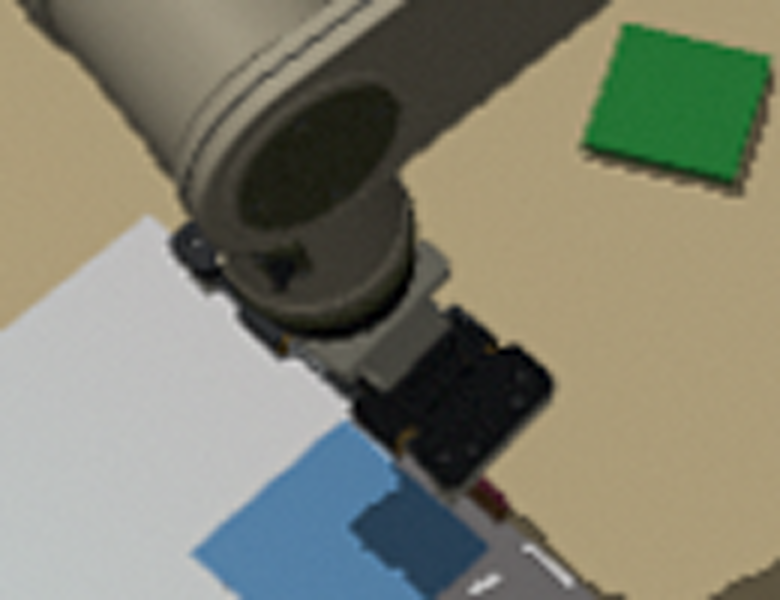

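Run:
```python
from h import *
def a2(t,tilt,r=.0897):
    t=np.radians(t);return (pose_c(.0024-r*np.cos(t)-.0075*np.cos(tilt),.0004,.010+r*np.sin(t)-.0075*np.sin(tilt)),ori(tilt))
print(read_state()["q"])
rows([a2(109,-.2),a2(112,-.22),a2(115,-.25),a2(118,-.28),a2(121,-.32),a2(124,-.36),a2(124,-.36,.115),a2(124,-.36,.135)],.5)
```

```text
[-0.1289  0.4276  1.3715 -0.0341  1.5366  1.4056]
[0.5, 0.009, 0.0, 0.003, 0.001, -0.002, 0.001]
[0.5, 0.019, 0.0, 0.004, 0.001, -0.015, 0.001]
[0.5, 0.028, 0.0, 0.006, 0.001, -0.034, 0.001]
[0.5, 0.037, 0.0, 0.008, 0.001, -0.053, 0.001]
[0.5, 0.046, 0.0, 0.01, 0.001, -0.078, 0.001]
[0.5, 0.055, 0.0, 0.013, 0.001, -0.104, 0.001]
[0.5, 0.074, 0.0, -0.034, 0.001, -0.104, 0.001]
[0.5, 0.09, 0.0, -0.071, 0.001, -0.104, 0.001]
```

>>> jog_arm(motion=[0.5,0.009,0,0.003,0,-0.002,0,0.5,0.019,0,0.004,0,-0.015,0,0.5,0.028,0,0.006,0,-0.034,0,0.5,0.037,0,0.008,0,-0.053,0,0.5,0.046,0,0.01,0,-0.078,0,0.5,0.055,0,0.013,0,-0.1,0,0.5,0.055,0,-0.03,0,-0.1,0,0.5,0.045,0,-0.07,0,-0.1,0])

```text
t: 9.4
tool_pos: [0.6335, -0.0383, 0.1269]
orientation: [3.084, 0.063, -0.556]
force: [0.2, -0.4, 1.2]
opening: 0.0464
```

Run:
```python
from h import *
show()
c=read_camera("wrist");cv2.imwrite("pics/w10.png",c["frame"][:,:,::-1])
c=read_camera("scene");crop(c,180,140,130,100,6,"pics/s10.png");show()
```

```text
t 9.40 canvas xyz 0.0481 0.0008 0.1269 tilt -0.357 yawerr 0.002 F(c) 0.19 -0.42 1.22 open 0.046
t 9.50 canvas xyz 0.0503 0.0004 0.1312 tilt -0.349 yawerr 0.002 F(c) 0.42 -0.92 0.65 open 0.046
```

View pics/w10.png

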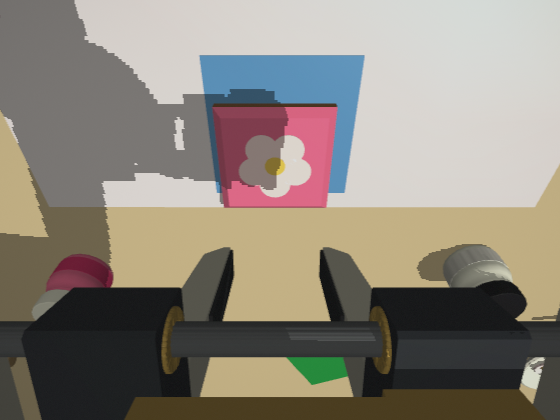

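View pics/s10.png

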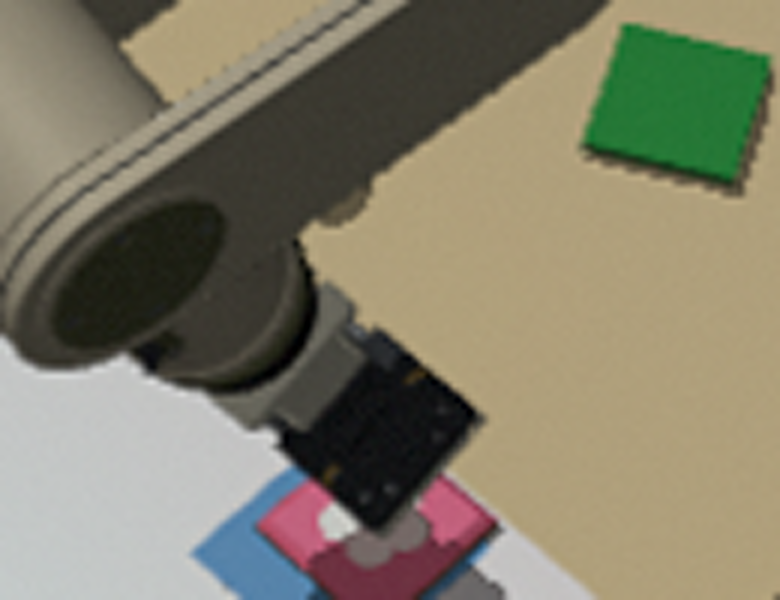

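Run:
```python
from h import *
rows([(pose_c(-.03,0,.17),ori(-.2)),(pose_c(-.12,0,.17),ori(0.05)),],.5)
```

```text
[0.5, -0.178, 0.001, -0.018, 0.001, 0.095, 0.001]
[0.5, -0.347, 0.0, 0.043, 0.001, 0.254, 0.001]
```

>>> jog_arm(motion=[0.5,-0.06,0,-0.04,0,0.03,0,0.5,-0.12,0,-0.03,0,0.06,0,0.5,-0.178,0,-0.018,0,0.095,0,0.5,-0.26,0,0.01,0,0.17,0,0.5,-0.347,0,0.043,0,0.254,0,0.5,-0.347,0,0.043,0,0.254,0,0.5,-0.347,0,0.043,0,0.254,0])

```text
t: 10.2
tool_pos: [0.4573, -0.0443, 0.1651]
orientation: [-3.139, -0.064, -0.072]
force: [-0.8, -0.3, 0.3]
opening: 0.0466
```

Run:
```python
from h import *
show()
c=read_camera("wrist");show();cv2.imwrite("pics/w11.png",c["frame"][:,:,::-1])
c=read_camera("scene");crop(c,180,150,130,100,6,"pics/s11.png");
c=read_camera("top");crop(c,230,130,110,80,7,"pics/t11.png");
```

```text
t 10.20 canvas xyz -0.1282 0.0017 0.1651 tilt 0.046 yawerr 0.002 F(c) -0.81 -0.26 0.26 open 0.047
t 10.25 canvas xyz -0.1247 0.0010 0.1674 tilt 0.049 yawerr 0.001 F(c) 0.74 -0.58 0.27 open 0.047
```

View pics/w11.png

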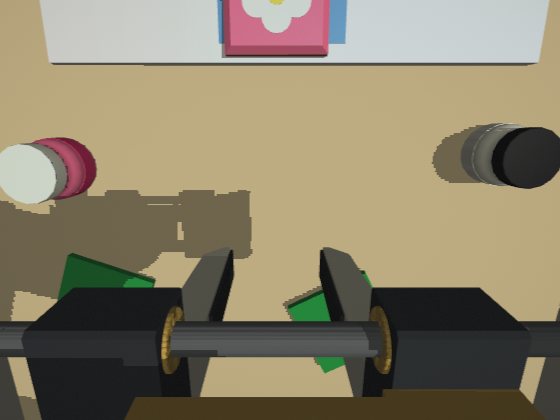

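View pics/s11.png

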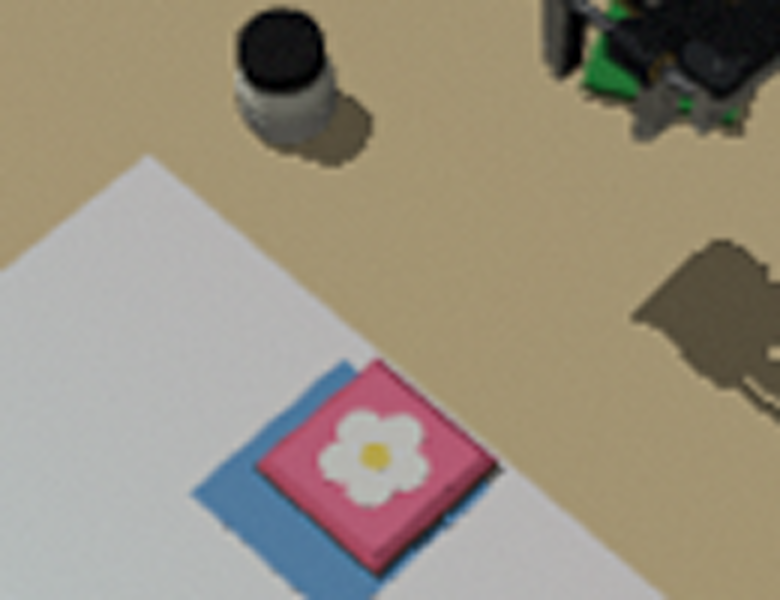

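View pics/t11.png

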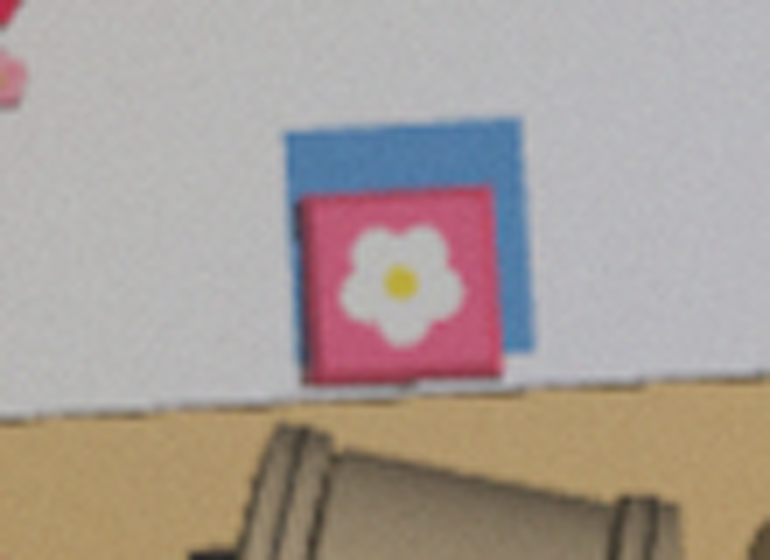

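Run:
```python
from h import *
show()
c=read_camera("top")
def T(L): return (np.array(L)+.5)/7-.5+[230,130]
P=unproj(c,T([(300,194),(493,186),(503,375),(305,383)]),.014);B=unproj(c,T([(285,132),(521,118),(535,352)]),.010)
for Q in (P,B,np.array([[.6567,-.038,.01]])):
    q=Q-PIV; print(np.c_[q@ex,q@ey])
rows([(pose_c(-.06,.003,.06),ori(0)),(pose_c(-.035,.003,.014),ori(0))],.5)
```

```text
t 10.35 canvas xyz -0.1199 0.0000 0.1703 tilt 0.052 yawerr 0.002 F(c) 0.92 -0.15 0.10 open 0.046
[[ 0.0963  0.0514]
 [ 0.0949 -0.0391]
 [ 0.0056 -0.0385]
 [ 0.0071  0.0538]]
[[ 0.127   0.0569]
 [ 0.1273 -0.0543]
 [ 0.0161 -0.0542]]
[[0.0713 0.0002]]
[0.5, 0.106, -0.006, 0.227, 0.001, -0.033, 0.001]
[0.5, 0.151, -0.007, 0.322, 0.001, -0.033, 0.001]
```

>>> jog_arm(motion=[0.5,0.03,-0.012,0.07,0,-0.02,0,0.5,0.07,-0.014,0.15,0,-0.033,0,0.5,0.106,-0.014,0.227,0,-0.033,0,0.5,0.13,-0.014,0.28,0,-0.033,0,0.5,0.151,-0.014,0.322,0,-0.033,0,0.5,0.151,-0.014,0.322,0,-0.033,0,0.5,0.151,-0.014,0.322,0,-0.033,0])

```text
t: 11.1
tool_pos: [0.5507, -0.0355, 0.013]
orientation: [3.139, 0.065, -0.004]
force: [-0.1, 0.1, 0.1]
opening: 0.0469
```

Run:
```python
from h import *
c=read_camera("wrist");show();cv2.imwrite("pics/w12.png",c["frame"][:,:,::-1])
rows([(pose_c(x,y,.014),ori(0)) for x,y in [(-.02,.007),(-.01,.007),(-.003,.0065),(.004,.0045),(.011,.0025),(.018,.0005)]],.5)
```

```text
t 11.15 canvas xyz -0.0342 0.0066 0.0142 tilt -0.000 yawerr 0.002 F(c) -0.80 -0.55 0.41 open 0.047
[0.5, 0.028, -0.001, 0.0, 0.001, 0.0, 0.001]
[0.5, 0.048, -0.001, 0.0, 0.001, 0.0, 0.001]
[0.5, 0.062, 0.0, 0.0, 0.001, 0.0, 0.001]
[0.5, 0.076, 0.004, 0.0, 0.001, 0.0, 0.001]
[0.5, 0.09, 0.008, 0.0, 0.001, 0.0, 0.001]
[0.5, 0.104, 0.013, 0.0, 0.001, 0.0, 0.001]
```

View pics/w12.png

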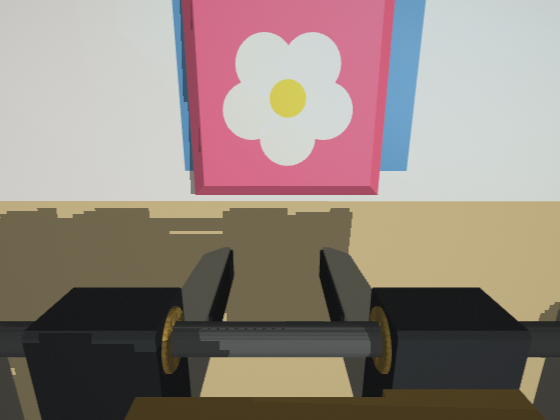

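Run:
```python
from h import *
rows([(pose_c(x,y,.014),ori(0)) for x,y in [(-.025,.0015),(-.015,.0015),(-.007,.0015),(-.002,.0005),(.004,-.001),(.010,-.0025),(.015,-.0035),(.015,-.0035)]],.5)
```

```text
[0.5, 0.018, 0.01, 0.0, 0.001, 0.0, 0.001]
[0.5, 0.038, 0.01, 0.0, 0.001, 0.0, 0.001]
[0.5, 0.054, 0.01, 0.0, 0.001, 0.0, 0.001]
[0.5, 0.064, 0.012, 0.0, 0.001, 0.0, 0.001]
[0.5, 0.076, 0.015, 0.0, 0.001, 0.0, 0.001]
[0.5, 0.088, 0.018, 0.0, 0.001, 0.0, 0.001]
[0.5, 0.098, 0.02, 0.0, 0.001, 0.0, 0.001]
[0.5, 0.098, 0.02, 0.0, 0.001, 0.0, 0.001]
```

>>> jog_arm(motion=[0.5,0.018,0.01,0,0,0,0,0.5,0.038,0.01,0,0,0,0,0.5,0.054,0.01,0,0,0,0,0.5,0.064,0.012,0,0,0,0,0.5,0.076,0.015,0,0,0,0,0.5,0.088,0.018,0,0,0,0,0.5,0.098,0.02,0,0,0,0,0.5,0.098,0.02,0,0,0,0])

```text
t: 11.95
tool_pos: [0.6012, -0.0439, 0.0142]
orientation: [3.139, 0.064, 0.0]
force: [0.4, 0.1, 0.2]
opening: 0.0463
```

Run:
```python
from h import *
c=read_camera("wrist");show();cv2.imwrite("pics/w13.png",c["frame"][:,:,::-1])
c=read_camera("scene");crop(c,180,160,110,85,7,"pics/s13.png")
c=read_camera("top");crop(c,240,130,90,70,8,"pics/t13.png")
```

```text
t 12.00 canvas xyz 0.0152 -0.0033 0.0141 tilt -0.000 yawerr 0.002 F(c) 0.07 0.40 -0.33 open 0.046
```

View pics/w13.png

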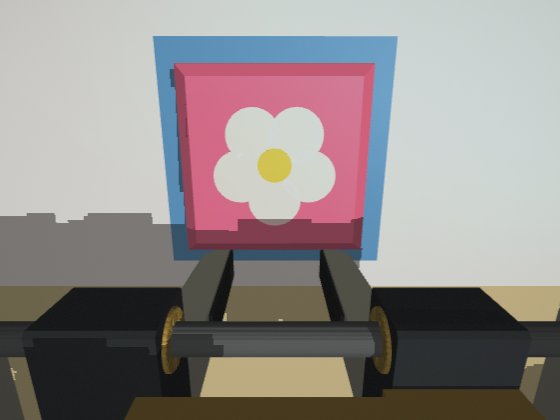

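View pics/s13.png

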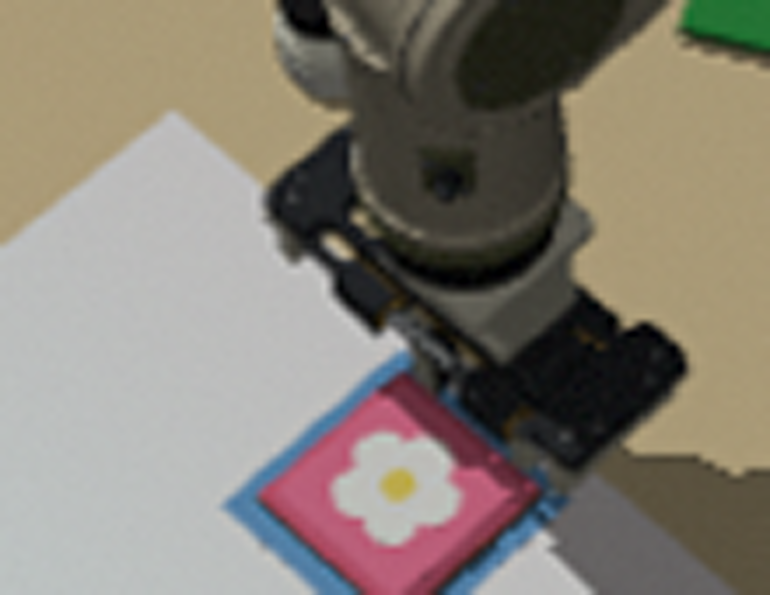

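View pics/t13.png

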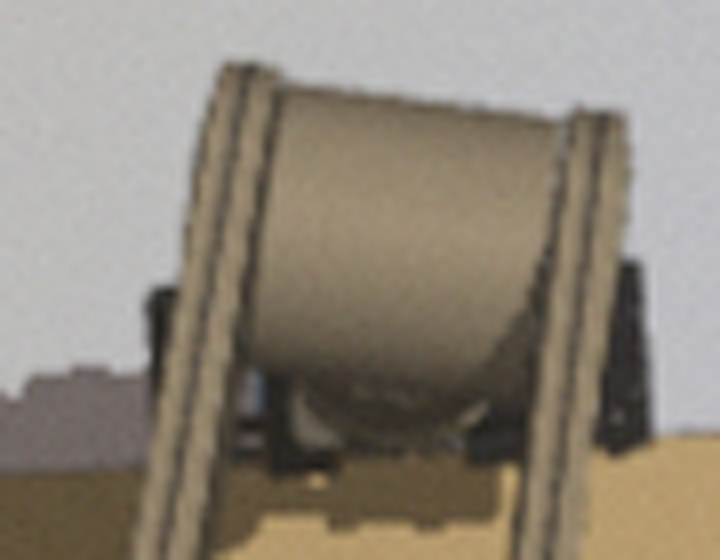

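>>> jog_arm(motion=[0.5,0.002,0,0,0,0,0,0.5,0.004,0,0,0,0,0,0.5,0.004,0,0,0,0,0,0.5,0.0,0,0,0,0,0,0.5,-0.02,0,0,0,0,0,0.5,-0.06,0,-0.02,0,0,0,0.5,-0.14,0,-0.1,0,0,0,0.5,-0.22,0,-0.2,0,0,0])

```text
t: 12.9
tool_pos: [0.5, -0.0471, 0.0968]
orientation: [3.14, 0.065, -0.008]
force: [1.1, -0.8, 1.1]
opening: 0.0468
```

>>> jog_arm(motion=[0.5,-0.1,0,-0.08,0,0,0,0.5,-0.15,0,-0.15,0,0,0,0.5,-0.15,0,-0.15,0,0,0,0.5,-0.15,0,-0.15,0,0,0,0.5,-0.15,0,-0.15,0,0,0])

```text
t: 13.4
tool_pos: [0.4252, -0.0501, 0.1712]
orientation: [3.14, 0.065, -0.009]
force: [-1.1, -0.0, -0.2]
opening: 0.0466
```

Run:
```python
from h import *
show()
c=read_camera("wrist");show();cv2.imwrite("pics/w14.png",c["frame"][:,:,::-1])
c=read_camera("scene");crop(c,180,160,110,85,7,"pics/s14.png")
c=read_camera("top");crop(c,240,130,90,70,8,"pics/t14.png");cv2.imwrite("pics/t14f.png",c["frame"][:,:,::-1])
```

```text
t 13.40 canvas xyz -0.1605 -0.0028 0.1712 tilt -0.005 yawerr 0.002 F(c) -1.13 0.02 -0.18 open 0.047
t 13.45 canvas xyz -0.1607 -0.0027 0.1706 tilt -0.007 yawerr 0.002 F(c) 0.57 0.19 -0.95 open 0.047
```

View pics/s14.png

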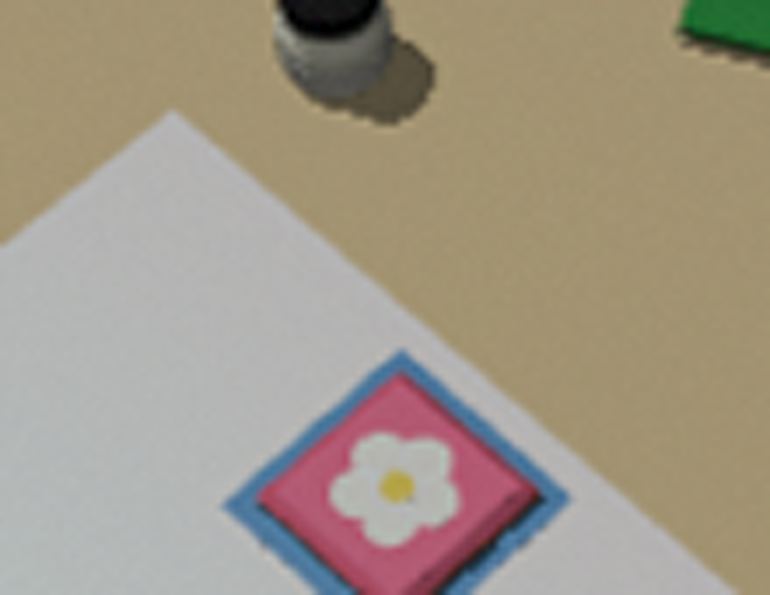

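View pics/t14.png

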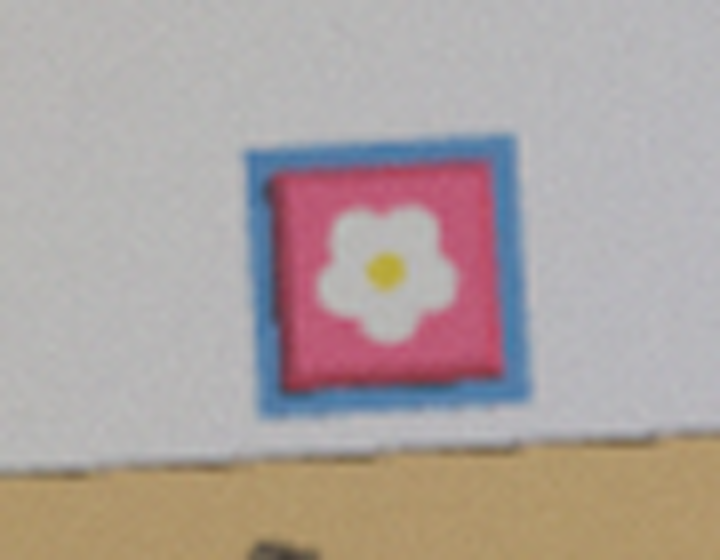

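View pics/t14f.png

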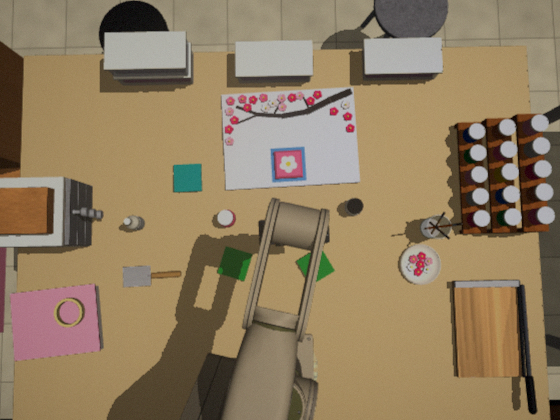

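The panel is centred with blue showing on all four sides (t14: pink spans about 278–500 by 160–390, inside blue at about 247–530 by 137–415). It lies flat, pink side up, the arm is clear, and the bystanders are where they were in the first picture.

```bash
python3 -c "
from plant import close_job
print(close_job())"
```

```text
the job is handed in; nothing more can be done
None
```

The panel now lies pink side up and flat on the canvas, roughly centred in the blue square with blue showing on all four sides. I handed the job in at about 13.5 s; no verdict is reported.

- **How it went:** I squared the panel against the canvas side with both fingertips. I then pressed it at roughly 5–13 N and carried its near edge up and over in an arc until it tipped onto the canvas. Last, I pushed it flat about 20 mm inwards and 5 mm sideways.
- **Last checks:** The top and scene pictures show clear blue margins all round and the panel almost parallel to the square. The robot was clear of everything, and no bystander had visibly moved. The highest force I read on the tool was about 16 N.
- **What disagreed:** The top and scene cameras disagreed by about 3.5 mm sideways on the square's position. The top camera and the wrist view differed by about 4–5 mm. I set the final push from the panel's position relative to the square in the wrist picture, where both appear together.

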